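# Vent the vacuum keeper and take its lid off

## Robot

A 7-joint arm with a two-finger parallel gripper is mounted at the origin on the work surface. World frame = base frame: x ahead of the robot, y to its left, z up, the work surface at z = 0. Lengths are in m, angles in rad, forces in N, time in s.
With the tool pointing down it reaches from about 0.425 to 0.825 m from the base axis. Payload 3.6 kg.
Tool frame: the origin (TCP) lies on the centre line of the jaws, within the pads' length; the fingertips stand robot.tip_extent ahead of it and the grasp point (between the pads) lies 6 mm ahead of it (robot.tip_extent is the distance from the TCP to the fingertips, in m); y points along the fingers, x is the direction in which the jaws open and shut, and the axes are right-handed (so a half turn about y gives the same grasp; the last joint's range is limited). The gripper opens to 93 mm and grips with 3 to 60 N. Pads are 15 mm wide; open, the fingers measure 128 mm over their backs; the gripper's body (75 mm by 188 mm) begins 65 mm behind the grasp point.
Start: joints at [1.256, 0.615, -0.013, 1.423, 0.008, 1.103, -0.04], TCP at [0.185, -0.623, 0.244] pointing down, gripper open.
Joint ranges: [-3.12, 3.12], [-0.3, 2.06], [-1.34, 1.32], [0.26, 2.42], [-1.36, 4.5], [0.01, 1.98], [-2.84, 2.84]. Speed limits (rad/s): [2.79, 2.79, 3.14, 3.14, 3.14, 3.14, 3.14].

## Interface

Orientations are given as a unit quaternion [w, x, y, z].
In Python, from workcell import robot gives the robot as it stands.
- The arm moves only by the tool move_arm, never from a script. Its argument "deltas" is a list of rows, each a list of 7 numbers: the turn, a rotation vector about the tool's x, y, z in degrees, then the shift along the tool's x, y, z in m, then the finger opening in m, from 0 to 0.093. A call has exactly 10 rows; each row is the pose to reach, as a shift and turn from the pose measured when the call began, along the tool's axes at that moment; what a row does not reach only later rows make up. A row lasts 1/8 s, in which the tool goes at most 62.5 mm and 10.7 degrees, less where a joint would pass 70% of its speed; a pose out of reach is approached as far as the arm can. A call with a gripper value outside its range is refused whole. The fingers move at their own pace and stop on an object; the grip force is fixed at half the most. Time passes only in rows, so rows that repeat a pose let the fingers close, or fill a call up. It gives the time, the measured TCP pose, the force and the opening at its end, in the units of the state.
- robot.get_state(): the state, without advancing time (a new reading comes with each control period).
- robot.read_camera(name): name is "scene" or "top"; returns a dict with "img" (420x560x3 uint8, blue, green, red), "vertical_fov" (degrees; the focal length in pixels is half the picture's height over the tangent of half this angle, whatever the lens; pixels are square), "cx", "cy" (the principal point, pixels), "R" (3x3) and "t" (3): a world point X has camera coordinates R X + t. Camera axes: x right, y down, z forward; pixel columns grow to the right and rows downward; lengths in m; the calibration is good to about 2 mm. A picture is of the moment at which its call begins. There is no depth.
- robot.close_job(): hands the job in, once; it reports no verdict.
The state is a dict: "time_s": time; "joint_positions": joint angles; "joint_vel": joint speeds; "joint_torque": joint torques, N m; "tool_pos": TCP position; "ee_rot": TCP orientation; "ft_force": force on the tool from outside, world axes, zero at the start; "moment": the same for the moment, N m; "opening": finger opening in m.
Only numpy, scipy, OpenCV 4.12 (cv2) and the standard library are available. Lean on these libraries where they do the work, as an engineer would, in place of code of your own. Each camera call takes 0.05 s, during which the arm holds its last target. There are 200 camera calls.

## Task

The wide round keeper on the bench holds phono cartridges under vacuum. Let the air in first by turning the small vent tap on its lid a quarter turn anticlockwise (seen from above) to its stop, then lift the lid off by the knob in its middle and set it down flat, without dropping it, in the middle of the round cork mat.

Things in the scene. Friction and masses are not known exactly. Their poses are not given: they have to be found in the camera images.
- vent_tap (a joint): Angle of the vent tap on the keeper's lid, rad: 0 is shut, grows as the tap is turned anticlockwise seen from above, stop at 1.6. Starts within 0.15 of shut, turns stiffly (0.06 N m), stays where it is left. Below about 0.9 the vacuum holds the lid down; from 1.2 on the lid is free.
- tap_grip (a point): Centre of the tap's handle, an upright black flat bar 36 mm long, 10 thick, 24 tall on a thin brass stem, the only bar on a lid. x runs along the bar and turns with it; z is up, the turning axis. Shut, the bar points at the knob, whose axis is 66 mm away. It lies on the robot's side of the knob, within 40 degrees. The point is 24 mm above the lid's plate.
- lid_knob (a point): Centre of the steel knob (24 mm wide, 24 tall, on a thin neck) amid the lid; -x looks to the tap. Lid: 0.5 kg, aluminium plate 204 mm wide, 6 thick, over a plug 160 wide, 14 deep, loose in the frosted bowl (208 wide, 80 high). Point: 24 mm above the plate, 44 above the plug's underside, on which the lid stands when laid down. Not the smaller canister (126 wide, knob, no tap).
- mat_center (a point): Middle of the upper face of the round cork mat, 230 mm wide, 6 mm thick, fixed on the table to the left or right of the keeper.
There are look-alikes about, which are no part of the job. There is more than one size of the part that bears vent_tap; the job needs the largest.

How it is judged:
By the outcome, as a careful person would: the job done as asked, in the order asked, and still so for the second after the job is handed in, with the robot touching nothing.
It also fails if it takes over 58 s, if anything falls off the work surface, if the arm or the gripper's body presses on something with over 40 N, if the wrist force passes 120 N, or if a joint passes its speed limit or range.

## Working session

There is one attempt and no reset: what is moved stays moved. The work goes in short steps, Python scripts to look and compute and a tool call to move; the robot and the scene stay as the last step left them, time stands still between calls to the robot, and variables do not carry over. Pictures are saved under pics/ and viewed, about 8 in all and at most 12, crops included, and the job is handed in when it is done.

Besides the shell and the picture viewer there is one more tool, called after "Request:" in YAML: its name, and indented under it one key for each argument. move_arm: Moves the arm, as the interface text tells. Its arguments: {"type":"object","properties":{"deltas":{"type":"array"}},"required":["deltas"]}

```bash
mkdir -p pics; cat > h.py <<'E'
import numpy as np, cv2
from workcell import robot
from scipy.spatial.transform import Rotation as Ro
def cam(n):
    c=robot.read_camera(n); c['f']=210/np.tan(np.radians(c['vertical_fov'])/2); return c
def ray(c,u,v,z):
    R=np.array(c['R']);t=np.array(c['t']);o=-R.T@t
    d=R.T@np.array([(u-c['cx'])/c['f'],(v-c['cy'])/c['f'],1]); return o+d*(z-o[2])/d[2]
def proj(c,X):
    p=np.array(c['R'])@np.array(X)+np.array(c['t']); return p[:2]/p[2]*c['f']+[c['cx'],c['cy']]
def tool():
    s=robot.get_state(); w,x,y,z=s['ee_rot']; return s,np.array(s['tool_pos']),Ro.from_quat([x,y,z,w])
E
python3 - <<'E'
from h import *
for n in('scene','top'):
    c=cam(n); cv2.imwrite(f'pics/{n}0.png',c['img']); print(n,c['img'].shape,c['vertical_fov'],c['cx'],c['cy'],np.round(c['R'],3).tolist(),np.round(c['t'],3), -np.array(c['R']).T@c['t'])
s,p,r=tool();print({k:np.round(v,3) for k,v in s.items()},robot.tip_extent);print(r.as_matrix().round(3))
E
```

```text
scene (420, 560, 3) 44.478909223272844 272.35558620495027 204.2691297306871 [[0.674, 0.739, 0.018], [0.493, -0.431, -0.756], [-0.551, 0.518, -0.654]] [-0.353 -0.266  1.605] [ 1.25282016 -0.68633118  0.85478302]
top (420, 560, 3) 56.22206748267886 280.6920440514695 204.28243922161386 [[-0.002, -1.0, -0.012], [-0.994, 0.003, -0.112], [0.112, 0.012, -0.994]] [-0.103  0.618  0.779] [ 0.52653281 -0.11414442  0.84192073]
{'time_s': np.float64(0.1), 'joint_positions': array([ 1.256,  0.616, -0.013,  1.425,  0.008,  1.103, -0.04 ]), 'joint_vel': array([ 0.   , -0.003,  0.002, -0.003,  0.001, -0.   , -0.   ]), 'joint_torque': array([ 1.0000e-03, -4.6004e+01,  2.1000e-01, -1.6624e+01, -6.1000e-02,
        1.7000e-02,  0.0000e+00]), 'tool_pos': array([ 0.185, -0.622,  0.243]), 'ee_rot': array([ 0.567, -0.566,  0.424, -0.422]), 'ft_force': array([ 0.145, -0.24 , -0.737]), 'moment': array([ 0.002,  0.018, -0.035]), 'opening': np.float64(0.093)} 0.025
[[ 0.285 -0.001  0.959]
 [-0.959  0.002  0.285]
 [-0.002 -1.    -0.   ]]
```

View pics/scene0.png

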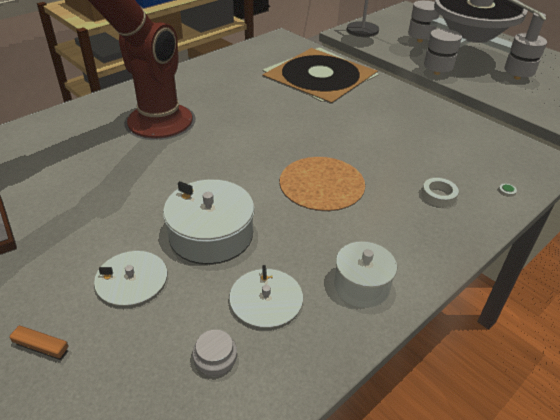

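View pics/top0.png

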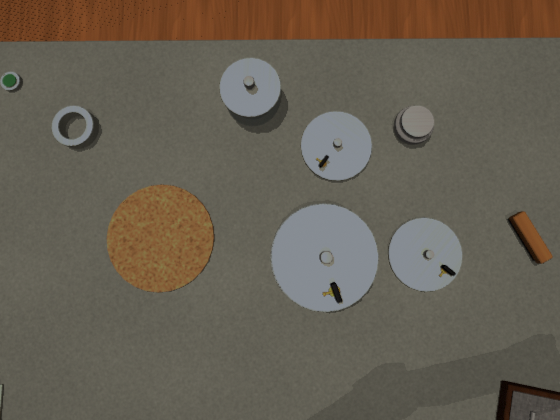

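Candidates in the top view are the big keeper at (327,257) with its tap at (336,292), small tapped lids at (336,146) and (426,254) lying flat, and the canister at (250,85), which has no tap. The big lidded bowl matches the description. The cork mat is at (160,238); the record at the back is another look-alike.

```bash
python3 - <<'E'
from h import *
c=cam('top'); im=c['img']
cv2.imwrite('pics/crop.png',cv2.resize(im[195:320,265:390],None,fx=4,fy=4,interpolation=cv2.INTER_CUBIC))
hsv=cv2.cvtColor(im,cv2.COLOR_BGR2HSV)
def big(m,x0,y0,x1,y1,k=1):
    M=np.zeros_like(m);M[y0:y1,x0:x1]=m[y0:y1,x0:x1]
    cs,_=cv2.findContours(M,cv2.RETR_EXTERNAL,cv2.CHAIN_APPROX_NONE); return max(cs,key=cv2.contourArea)
cork=cv2.inRange(hsv,(5,80,60),(25,255,255)); q=big(cork,90,160,230,310)
e=cv2.fitEllipse(q);print('mat',e,ray(c,*e[0],0.006))
bar=cv2.inRange(im,(0,0,0),(50,50,50)); q=big(bar,300,270,360,310); r=cv2.minAreaRect(q); print('bar',r,cv2.contourArea(q))
b=cv2.boxPoints(r); print(b); print('tap@top z.122',ray(c,*r[0],.122),'mid',ray(c,*r[0],.110))
lid=cv2.inRange(im,(140,130,120),(255,255,255)); q=cv2.convexHull(big(lid,260,195,390,320)); e=cv2.fitEllipse(q);L=ray(c,*e[0],.086);print('lid',e,L)
print('knob px expected',proj(c,[L[0],L[1],.122]), 'diam',e[1][0]/c['f']*(.84-.086)/.994)
s=cam('scene');print('scene L',proj(s,[L[0],L[1],.086]),proj(s,[L[0],L[1],.122]))
P=np.array([ray(c,*x,.118)[:2] for x in b]);print(P)
E
```

```text
mat ((159.9266815185547, 238.00167846679688), (104.95829010009766, 108.6853256225586), 42.45502853393555) [0.54902226 0.15266626 0.006     ]
bar ((335.87591552734375, 291.90875244140625), (20.59001922607422, 5.809632301330566), 70.01689147949219) 93.0
[[329.62775 283.2263 ]
 [335.0876  281.24088]
 [342.12408 300.59122]
 [336.66425 302.57663]]
tap@top z.122 [ 0.44883615 -0.20452934  0.122     ] mid [ 0.44754106 -0.20603592  0.11      ]
lid ((324.3517150878906, 257.1272277832031), (105.1883773803711, 106.38799285888672), 148.22767639160156) [ 0.50996621 -0.18826563  0.086     ]
knob px expected [326.30735793 257.56355354] diam 0.2029717048030339
scene L [208.00042121 204.6480243 ] [206.97287536 192.46330426]
[[ 0.4638336  -0.19400826]
 [ 0.46736489 -0.20393401]
 [ 0.43305537 -0.2159976 ]
 [ 0.42955714 -0.20612249]]
```

View pics/crop.png

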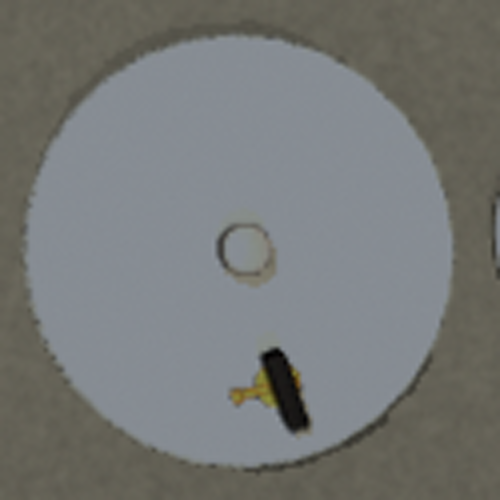

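```bash
cat >> h.py <<'E'
def delta(target,xang):
    """shift and turn in tool axes to bring TCP to target, vertical, tool x at world angle xang (deg)"""
    s,p,r=tool(); a=np.radians(xang); x=np.array([np.cos(a),np.sin(a),0]); y=np.array([0,0,-1.])
    T=Ro.from_matrix(np.c_[x,y,np.cross(x,y)])
    print('t',round(s['time_s'],2),'tcp',p.round(4),'xang',np.degrees(np.arctan2(*r.as_matrix()[1::-1,0])).round(1),'j7',round(s['joint_positions'][6],2),'F',np.round(s['ft_force'],1),'M',np.round(s['moment'],2),'open',round(s['opening'],4))
    print('turn',np.degrees((r.inv()*T).as_rotvec()).round(2),'shift',r.inv().apply(np.array(target)-p).round(4))
E
python3 -c "
from h import *
delta([.447,-.2055,.19],-70.6)"
```

```text
t 0.2 tcp [ 0.185  -0.6227  0.2429] xang -73.4 j7 -0.04 F [-0.4  0.7 -0.4] M [0.05 0.01 0.05] open 0.0934
turn [-0.   -2.85 -0.09] shift [-0.3251  0.0534  0.37  ]
```

Request:
move_arm:
  deltas:
    - [0,0,0,-0.033,0,0.037,0.05]
    - [0,0,0,-0.065,0,0.074,0.05]
    - [0,-1,0,-0.108,0,0.123,0.05]
    - [0,-1,0,-0.152,0,0.173,0.05]
    - [0,-2,0,-0.195,0.01,0.222,0.05]
    - [0,-2,0,-0.238,0.02,0.271,0.05]
    - [0,-2.8,0,-0.282,0.035,0.321,0.05]
    - [0,-2.8,0,-0.31,0.045,0.353,0.05]
    - [0,-2.8,0,-0.325,0.053,0.37,0.05]
    - [0,-2.8,0,-0.325,0.053,0.37,0.05]

```text
time_s: 1.45
tool_pos: [0.4477, -0.2035, 0.1899]
ee_rot: [0.578, -0.577, 0.408, -0.406]
ft_force: [-0.5, 0.6, -0.5]
opening: 0.0497
```

```bash
python3 - <<'E'
from h import *
delta([.447,-.2055,.12],-70.6)
c=cam('top');cv2.imwrite('pics/a.png',cv2.resize(c['img'][180:330,240:440],None,fx=4,fy=4))
s=cam('scene');a=cv2.resize(s['img'][130:270,140:280],None,fx=4,fy=4,interpolation=cv2.INTER_CUBIC)
cv2.imwrite('pics/b.png',a)
for z in(.098,.11,.122): print(proj(s,[.447,-.2055,z]))
E
```

```text
t 1.45 tcp [ 0.4477 -0.2035  0.1899] xang -70.4 j7 -0.9 F [-0.5  0.6 -0.5] M [-0.04  0.02  0.  ] open 0.0497
turn [ 0.03  0.23 -0.18] shift [ 0.0019  0.0699 -0.0012]
[185.22167186 190.51983612]
[184.73741533 186.47989679]
[184.24667462 182.38586275]
```

View pics/b.png

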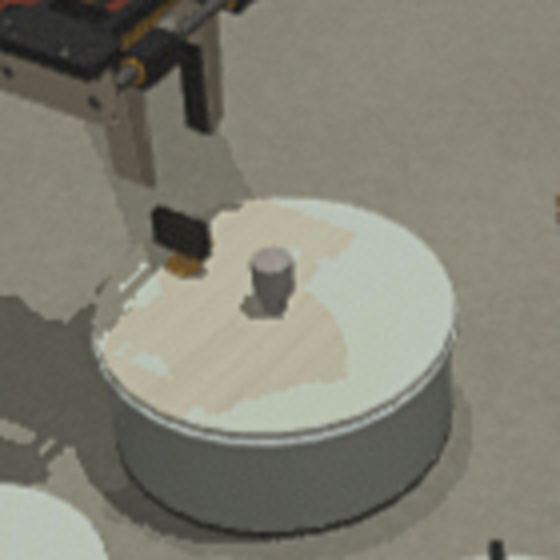

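The scene crop shows the bar's middle at about (185,188), against (184.7,186.5) predicted, so they agree. The fingers straddle it, so I'll go down and close.

Request:
move_arm:
  deltas:
    - [0,0,0,0.001,0.01,-0.001,0.05]
    - [0,0,0,0.002,0.03,-0.001,0.05]
    - [0,0,0,0.002,0.05,-0.001,0.05]
    - [0,0,0,0.002,0.065,-0.001,0.05]
    - [0,0,0,0.002,0.07,-0.001,0.05]
    - [0,0,0,0.002,0.07,-0.001,0.03]
    - [0,0,0,0.002,0.07,-0.001,0.02]
    - [0,0,0,0.002,0.07,-0.001,0.01]
    - [0,0,0,0.002,0.07,-0.001,0.0]
    - [0,0,0,0.002,0.07,-0.001,0.0]

```text
time_s: 2.8
tool_pos: [0.4457, -0.2078, 0.1208]
ee_rot: [0.577, -0.577, 0.41, -0.408]
ft_force: [-1.6, 3.7, 4.6]
opening: 0.0097
```

```bash
python3 - <<'E'
from h import *
delta([.447,-.2055,.12],-70.6)
s=cam('scene');a=cv2.resize(s['img'][130:270,140:280],None,fx=4,fy=4,interpolation=cv2.INTER_CUBIC)
cv2.imwrite('pics/c.png',a)
E
```

```text
t 2.8 tcp [ 0.4457 -0.2078  0.1208] xang -70.7 j7 -0.91 F [-1.6  3.7  4.6] M [ 0.64  0.22 -0.03] open 0.0097
turn [ 0.08 -0.07 -0.16] shift [-0.0018  0.0008  0.002 ]
```

View pics/c.png

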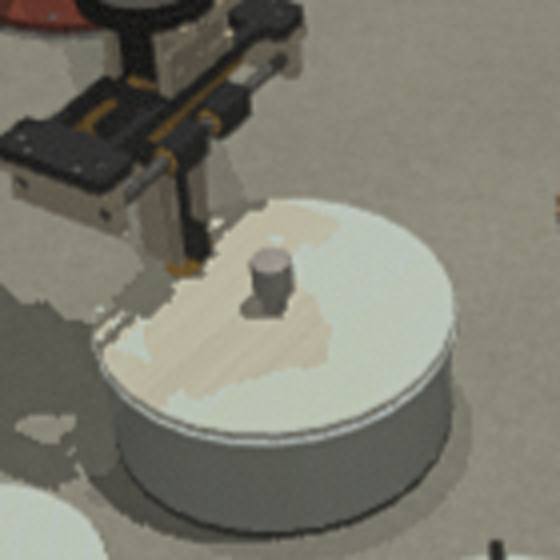

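Grip is on the bar (opening 9.7 mm, moments small). Turning it anticlockwise.

Request:
move_arm:
  deltas:
    - [0,-5,0,0,0,0,0]
    - [0,-14,0,0,0,0,0]
    - [0,-23,0,0,0,0,0]
    - [0,-32,0,0,0,0,0]
    - [0,-42,0,0,0,0,0]
    - [0,-52,0,0,0,0,0]
    - [0,-62,0,0,0,0,0]
    - [0,-72,0,0,0,0,0]
    - [0,-80,0,0,0,0,0]
    - [0,-84,0,0,0,0,0]

```text
time_s: 4.1
tool_pos: [0.4473, -0.209, 0.1208]
ee_rot: [0.703, -0.702, -0.083, 0.082]
ft_force: [2.4, -0.7, -1.9]
opening: 0.01
```

```bash
python3 - <<'E'
from h import *
delta([.4457,-.2078,.12],16.4)
E
```

```text
t 4.1 tcp [ 0.4473 -0.209   0.1208] xang 13.4 j7 0.17 F [ 2.4 -0.7 -1.9] M [-0.24 -0.52 -0.08] open 0.01
turn [-0.04 -2.98  0.12] shift [-0.0013  0.0008  0.0015]
```

Request:
move_arm:
  deltas:
    - [0,-1,0,0,0,0,0]
    - [0,-2,0,0,0,0,0]
    - [0,-3,0,0,0,0,0]
    - [0,-3.5,0,0,0,0,0]
    - [0,-4,0,0,0,0,0]
    - [0,-4,0,0,0,0,0]
    - [0,-4,0,0,0,0,0]
    - [0,-4,0,0,0,0,0]
    - [0,-4,0,0,0,0,0]
    - [0,-4,0,0,0,0,0]

```text
time_s: 5.35
tool_pos: [0.4475, -0.209, 0.1209]
ee_rot: [0.699, -0.699, -0.108, 0.106]
ft_force: [1.9, 0.0, -1.6]
opening: 0.0097
```

```bash
python3 - <<'E'
from h import *
delta([.4457,-.2078,.12],16.4)
E
```

```text
t 5.35 tcp [ 0.4475 -0.209   0.1209] xang 17.4 j7 0.22 F [ 1.9  0.  -1.6] M [ 0.08 -0.45 -0.05] open 0.0097
turn [-0.02  1.02  0.15] shift [-0.0014  0.0009  0.0017]
```

Request:
move_arm:
  deltas:
    - [0,-1,0,0,0,0,0]
    - [0,-2,0,0,0,0,0]
    - [0,-3,0,0,0,0,0]
    - [0,-3,0,0,0,0,0]
    - [0,-3,0,0,0,0,0]
    - [0,-3,0,0,0,0,0]
    - [0,-3,0,0,0,0,0]
    - [0,-3,0,0,0,0,0]
    - [0,-3,0,0,0,0,0]
    - [0,-3,0,0,0,0,0]

```text
time_s: 6.6
tool_pos: [0.4472, -0.2091, 0.1208]
ee_rot: [0.696, -0.696, -0.126, 0.125]
ft_force: [-0.4, -2.7, 0.3]
opening: 0.0097
```

```bash
python3 - <<'E'
from h import *
delta([.4475,-.209,.16],20.4)
E
```

```text
t 6.6 tcp [ 0.4472 -0.2091  0.1208] xang 20.4 j7 0.26 F [-0.4 -2.7  0.3] M [-0.95  0.08 -0.18] open 0.0097
turn [-0.01  0.02  0.11] shift [ 0.0004 -0.0392  0.    ]
```

The z moment rose to -0.18, so the tap is at its stop. I'll release, rise and back off to look.

Request:
move_arm:
  deltas:
    - [0,0,0,0,0,0,0.015]
    - [0,0,0,0,0,0,0.03]
    - [0,0,0,0,0,0,0.04]
    - [0,0,0,0,0,0,0.04]
    - [0,0,0,0,-0.02,0,0.04]
    - [0,0,0,0,-0.05,0,0.04]
    - [0,0,0,0,-0.09,0.04,0.05]
    - [0,0,0,0,-0.1,0.09,0.05]
    - [0,0,0,0,-0.1,0.13,0.05]
    - [0,0,0,0,-0.1,0.13,0.05]

```text
time_s: 7.85
tool_pos: [0.4007, -0.0846, 0.2214]
ee_rot: [0.696, -0.695, -0.128, 0.127]
ft_force: [0.1, -0.3, -0.7]
opening: 0.0498
```

```bash
python3 - <<'E'
from h import *
c=cam('top');s=cam('scene')
cv2.imwrite('pics/d.png',np.hstack([cv2.resize(x,(400,400),interpolation=cv2.INTER_CUBIC) for x in(c['img'][195:320,265:390],s['img'][130:270,140:280])]))
im=c['img'];bar=cv2.inRange(im,(0,0,0),(50,50,50)); M=np.zeros_like(bar);M[275:308,305:365]=bar[275:308,305:365]
q=max(cv2.findContours(M,0,1)[0],key=cv2.contourArea);print(cv2.minAreaRect(q))
lid=cv2.inRange(im,(140,130,120),(255,255,255));M*=0;M[195:320,260:390]=lid[195:320,260:390]
q=cv2.convexHull(max(cv2.findContours(M,0,1)[0],key=cv2.contourArea));e=cv2.fitEllipse(q);print(e,ray(c,*e[0],.086))
delta([.510,-.188,.12],20.4)
E
```

```text
((336.3499755859375, 292.550048828125), (6.324555397033691, 19.922348022460938), 71.56504821777344)
((323.82122802734375, 257.72967529296875), (106.436767578125, 107.660400390625), 174.47471618652344) [ 0.50883076 -0.18724113  0.086     ]
t 7.95 tcp [ 0.4019 -0.0876  0.221 ] xang 20.4 j7 0.17 F [-0.2 -1.   0.5] M [-0.02 -0.05 -0.02] open 0.05
turn [0.03 0.05 0.12] shift [ 0.066   0.1012 -0.1318]
```

View pics/d.png

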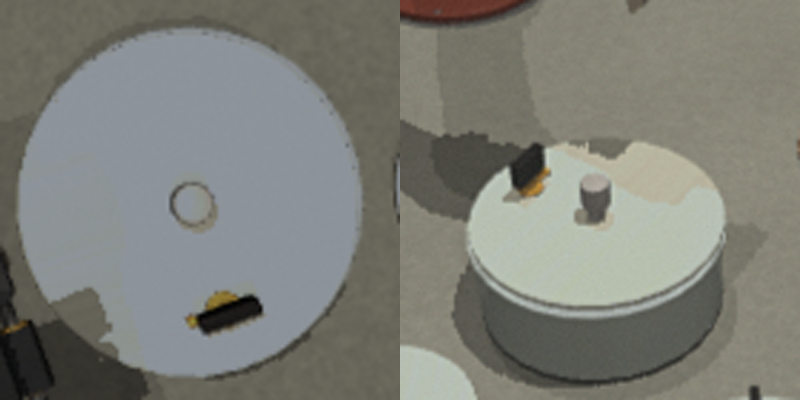

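The tap now lies square to the knob line, at its stop, and the lid is still seated with the knob at about (0.509,-0.188). Next I grip the knob.

Request:
move_arm:
  deltas:
    - [0,0,0,0.01,0,-0.03,0.05]
    - [0,0,0,0.03,0.01,-0.07,0.05]
    - [0,0,0,0.05,0.03,-0.11,0.05]
    - [0,0,0,0.065,0.05,-0.132,0.05]
    - [0,0,0,0.065,0.06,-0.132,0.05]
    - [0,0,0,0.065,0.08,-0.132,0.05]
    - [0,0,0,0.065,0.098,-0.132,0.05]
    - [0,0,0,0.065,0.104,-0.132,0.05]
    - [0,0,0,0.065,0.104,-0.132,0.05]
    - [0,0,0,0.065,0.104,-0.132,0.05]

```text
time_s: 9.2
tool_pos: [0.5096, -0.1886, 0.118]
ee_rot: [-0.696, 0.696, 0.127, -0.124]
ft_force: [-0.1, -0.5, -0.8]
opening: 0.0499
```

```bash
python3 - <<'E'
from h import *
delta([.509,-.188,.117],20.4)
s=cam('scene');cv2.imwrite('pics/e.png',cv2.resize(s['img'][130:270,140:280],None,fx=4,fy=4,interpolation=cv2.INTER_CUBIC))
E
```

```text
t 9.2 tcp [ 0.5096 -0.1886  0.118 ] xang 20.4 j7 0.2 F [-0.1 -0.5 -0.8] M [-0.01 -0.12  0.05] open 0.0499
turn [0.08 0.04 0.19] shift [-0.0003  0.001   0.0008]
```

View pics/e.png

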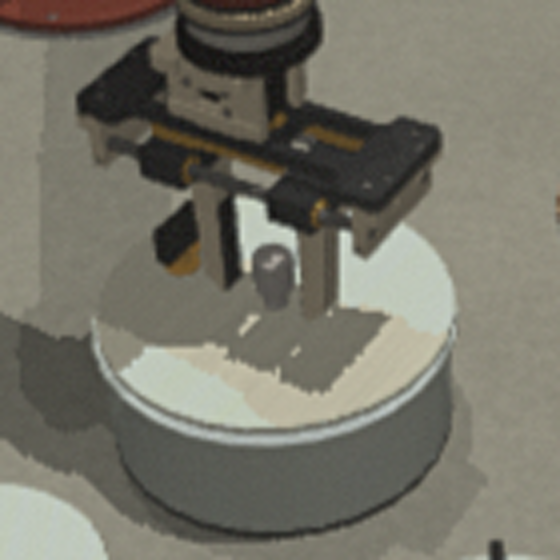

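The knob at crop (272,275) is between the pads, and the fingers are clear of the plate and the tap. I'll close and lift slightly.

Request:
move_arm:
  deltas:
    - [0,0,0,0,0,0,0.03]
    - [0,0,0,0,0,0,0.02]
    - [0,0,0,0,0,0,0.0]
    - [0,0,0,0,0,0,0.0]
    - [0,0,0,0,0,0,0.0]
    - [0,0,0,0,0,0,0.0]
    - [0,0,0,0,-0.003,0,0.0]
    - [0,0,0,0,-0.008,0,0.0]
    - [0,0,0,0,-0.014,0,0.0]
    - [0,0,0,0,-0.02,0,0.0]

```text
time_s: 10.5
tool_pos: [0.5088, -0.1885, 0.1382]
ee_rot: [-0.696, 0.696, 0.126, -0.125]
ft_force: [0.1, 0.2, -5.3]
opening: 0.0234
```

```bash
python3 - <<'E'
from h import *
delta([.509,-.188,.19],20.4)
delta([.549,.1527,.12],20.4)
E
```

```text
t 10.5 tcp [ 0.5088 -0.1885  0.1382] xang 20.4 j7 0.22 F [ 0.1  0.2 -5.3] M [-0.07 -0.17 -0.06] open 0.0234
turn [0.03 0.04 0.11] shift [ 0.0005 -0.0518  0.0003]
t 10.5 tcp [ 0.5088 -0.1885  0.1382] xang 20.4 j7 0.22 F [ 0.1  0.2 -5.3] M [-0.07 -0.17 -0.06] open 0.0234
turn [0.03 0.04 0.11] shift [0.1568 0.0183 0.3056]
```

Request:
move_arm:
  deltas:
    - [0,0,0,0,-0.006,0,0]
    - [0,0,0,0,-0.018,0,0]
    - [0,0,0,0,-0.03,0,0]
    - [0,0,0,0,-0.042,0.0,0]
    - [0,0,0,0.004,-0.05,0.007,0]
    - [0,0,0,0.011,-0.05,0.021,0]
    - [0,0,0,0.022,-0.05,0.043,0]
    - [0,0,0,0.037,-0.05,0.073,0]
    - [0,0,0,0.053,-0.05,0.104,0]
    - [0,0,0,0.07,-0.05,0.137,0]

```text
time_s: 11.75
tool_pos: [0.526, -0.0331, 0.1879]
ee_rot: [0.696, -0.696, -0.126, 0.125]
ft_force: [-0.0, -0.2, -5.0]
opening: 0.0233
```

```bash
python3 - <<'E'
from h import *
delta([.549,.1527,.15],20.4)
E
```

```text
t 11.75 tcp [ 0.526  -0.0331  0.1879] xang 20.5 j7 -0.02 F [-0.  -0.2 -5. ] M [-0.09 -0.21  0.03] open 0.0233
turn [-0.03  0.11  0.07] shift [0.0866 0.0381 0.1659]
```

Request:
move_arm:
  deltas:
    - [0,0,0,0.017,0,0.033,0]
    - [0,0,0,0.034,0,0.065,0]
    - [0,0,0,0.05,0,0.096,0]
    - [0,0,0,0.065,0,0.124,0]
    - [0,0,0,0.076,0,0.146,0]
    - [0,0,0,0.083,0,0.159,0]
    - [0,0,0,0.087,0.01,0.166,0]
    - [0,0,0,0.087,0.025,0.166,0]
    - [0,0,0,0.087,0.038,0.166,0]
    - [0,0,0,0.087,0.038,0.166,0]

```text
time_s: 13.0
tool_pos: [0.5483, 0.151, 0.1481]
ee_rot: [-0.696, 0.696, 0.124, -0.126]
ft_force: [-0.1, -0.4, -5.5]
opening: 0.0233
```

```bash
python3 - <<'E'
from h import *
delta([.549,.1527,.062],20.4)
c=cam('top');s=cam('scene')
cv2.imwrite('pics/f.png',np.hstack([cv2.resize(x,(400,400),interpolation=cv2.INTER_CUBIC) for x in(c['img'][165:305,85:225],s['img'][100:240,250:390])]))
im=s['img'];m=cv2.inRange(cv2.cvtColor(im,cv2.COLOR_BGR2HSV),(5,80,60),(25,255,255))
p=proj(s,[.549,.1527,.006]);print('mat px scene expected',p)
E
```

```text
t 13.0 tcp [0.5483 0.151  0.1481] xang 20.4 j7 -0.36 F [-0.1 -0.4 -5.5] M [-0.09 -0.14 -0.  ] open 0.0233
turn [ 0.01  0.02 -0.19] shift [0.0015 0.0861 0.0014]
mat px scene expected [320.83861733 179.56951273]
```

View pics/f.png

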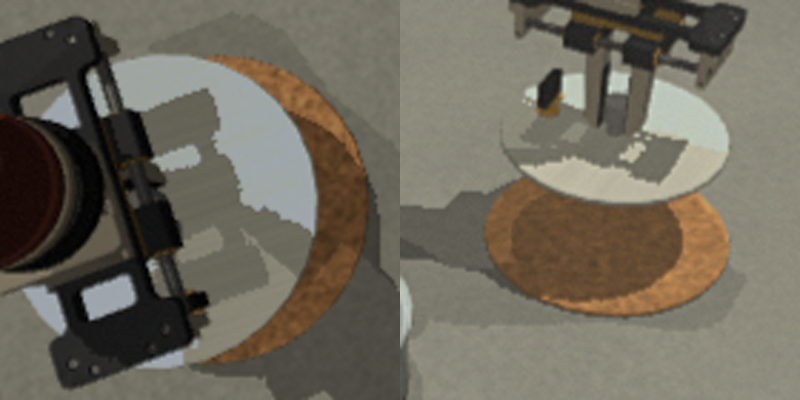

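```bash
python3 - <<'E'
from h import *
a=np.linspace(0,6.283,200)
for n,box in(('top',(90,170,230,310)),('scene',(260,140,385,225))):
    c=cam(n); im=cv2.imread(f'pics/{n}0.png'); h=cv2.cvtColor(im,cv2.COLOR_BGR2HSV)
    m=cv2.inRange(h,(3,90,40),(28,255,255)); M=m*0; x0,y0,x1,y1=box; M[y0:y1,x0:x1]=m[y0:y1,x0:x1]
    q=cv2.convexHull(max(cv2.findContours(M,0,1)[0],key=cv2.contourArea))[:,0]
    P=np.array([ray(c,u,v,.006)[:2] for u,v in q]); (x,y),r=cv2.minEnclosingCircle(P.astype(np.float32))
    A=np.c_[2*P,np.ones(len(P))]; s=np.linalg.lstsq(A,(P**2).sum(1),rcond=None)[0]
    print(n,x,y,r,'LS',s[:2],np.sqrt(s[2]+s[0]**2+s[1]**2))
E
```

```text
top 0.5504343509674072 0.1527247279882431 0.11495974659919739 LS [0.5507947  0.15282219] 0.11434116402673294
scene 0.5560518503189087 0.14844222366809845 0.1155441626906395 LS [0.55646078 0.148378  ] 0.11459524350009756
```

The top camera puts the mat at (0.551,0.153). The scene camera is about 5 mm off that, with the same bias it showed at the tap. I'll trust the top view and lower to about (0.552,0.152), stopping 4 mm above contact.

Request:
move_arm:
  deltas:
    - [0,0,0,0.002,0.005,0,0]
    - [0,0,0,0.004,0.015,0,0]
    - [0,0,0,0.004,0.027,0,0]
    - [0,0,0,0.004,0.04,0,0]
    - [0,0,0,0.004,0.053,0,0]
    - [0,0,0,0.004,0.065,0,0]
    - [0,0,0,0.004,0.075,0,0]
    - [0,0,0,0.004,0.082,0,0]
    - [0,0,0,0.004,0.086,0,0]
    - [0,0,0,0.004,0.086,0,0]

```text
time_s: 14.45
tool_pos: [0.5537, 0.1543, 0.0644]
ee_rot: [0.696, -0.696, -0.126, 0.125]
ft_force: [-0.8, -0.2, -5.8]
opening: 0.0231
```

```bash
python3 - <<'E'
from h import *
delta([.552,.152,.058],20.4)
E
```

```text
t 14.45 tcp [0.5537 0.1543 0.0644] xang 20.5 j7 -0.44 F [-0.8 -0.2 -5.8] M [-0.03 -0.12 -0.  ] open 0.0231
turn [-0.03  0.08  0.13] shift [-0.0024  0.0064 -0.0016]
```

Request:
move_arm:
  deltas:
    - [0,0,0,-0.001,0.0005,-0.001,0]
    - [0,0,0,-0.002,0.001,-0.0015,0]
    - [0,0,0,-0.0024,0.002,-0.0016,0]
    - [0,0,0,-0.0024,0.003,-0.0016,0]
    - [0,0,0,-0.0024,0.004,-0.0016,0]
    - [0,0,0,-0.0024,0.005,-0.0016,0]
    - [0,0,0,-0.0024,0.006,-0.0016,0]
    - [0,0,0,-0.0024,0.0065,-0.0016,0]
    - [0,0,0,-0.0024,0.0065,-0.0016,0]
    - [0,0,0,-0.0024,0.0065,-0.0016,0]

```text
time_s: 15.7
tool_pos: [0.552, 0.1521, 0.0582]
ee_rot: [0.696, -0.696, -0.127, 0.125]
ft_force: [-0.3, -0.6, -2.3]
opening: 0.0233
```

```bash
python3 - <<'E'
from h import *
delta([.552,.152,.058],20.4)
E
```

```text
t 15.7 tcp [0.552  0.1521 0.0582] xang 20.5 j7 -0.44 F [-0.3 -0.6 -2.3] M [-0.19  0.12  0.01] open 0.0233
turn [-0.03  0.08  0.14] shift [-0.      0.0002 -0.0001]
```

Contact is starting: the carried load dropped from 5.5 N to 2.3 N. I'll press about 1 mm further, then release slowly and retreat.

Request:
move_arm:
  deltas:
    - [0,0,0,0,0.0005,0,0]
    - [0,0,0,0,0.001,0,0]
    - [0,0,0,0,0.001,0,0]
    - [0,0,0,0,0.001,0,0]
    - [0,0,0,0,0.001,0,0]
    - [0,0,0,0,0.001,0,0.026]
    - [0,0,0,0,0.001,0,0.035]
    - [0,0,0,0,0.001,0,0.045]
    - [0,0,0,0,0.001,0,0.05]
    - [0,0,0,0,0.001,0,0.05]

```text
time_s: 16.95
tool_pos: [0.5521, 0.1521, 0.0571]
ee_rot: [0.696, -0.695, -0.127, 0.125]
ft_force: [-0.4, -0.8, -0.7]
opening: 0.0495
```

Request:
move_arm:
  deltas:
    - [0,0,0,0,-0.005,0,0.05]
    - [0,0,0,0,-0.02,0,0.05]
    - [0,0,0,0,-0.05,0,0.05]
    - [0,0,0,0,-0.09,0,0.05]
    - [0,0,0,0,-0.13,0,0.05]
    - [0,0,0,0,-0.16,-0.04,0.05]
    - [0,0,0,0,-0.16,-0.09,0.05]
    - [0,0,0,0,-0.16,-0.15,0.05]
    - [0,0,0,0,-0.16,-0.2,0.05]
    - [0,0,0,0,-0.16,-0.2,0.05]

```text
time_s: 18.2
tool_pos: [0.6227, -0.0422, 0.2172]
ee_rot: [-0.696, 0.697, 0.123, -0.121]
ft_force: [0.3, 0.4, -0.8]
opening: 0.05
```

```bash
python3 - <<'E'
from h import *
delta([.552,.152,.058],20.4)
c=cam('top');s=cam('scene')
cv2.imwrite('pics/g.png',np.hstack([cv2.resize(x,(400,400),interpolation=cv2.INTER_CUBIC) for x in(c['img'][165:305,85:225],s['img'][100:240,250:390])]))
im=c['img'];lid=cv2.inRange(im,(125,110,100),(255,255,255));M=lid*0;M[165:305,85:225]=lid[165:305,85:225]
q=cv2.convexHull(max(cv2.findContours(M,0,1)[0],key=cv2.contourArea))[:,0]
P=np.array([ray(c,u,v,.026)[:2] for u,v in q]);print('lid',cv2.minEnclosingCircle(P.astype(np.float32)))
E
```

```text
t 18.2 tcp [ 0.6227 -0.0422  0.2172] xang 19.9 j7 0.03 F [ 0.3  0.4 -0.8] M [-0.02 -0.09  0.03] open 0.05
turn [ 0.17 -0.5   0.13] shift [-0.0007  0.1586  0.2072]
lid ((0.5506525039672852, 0.1550593078136444), 0.10161883383989334)
```

View pics/g.png

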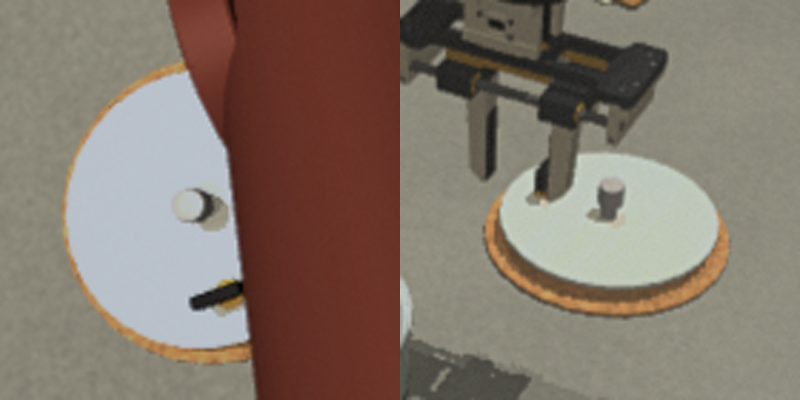

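The lid stands flat on the mat, with the cork rim showing all around it. The fit puts it about 2 mm from the mat's middle, and the robot is clear.

```bash
python3 -c "
from h import *
print(robot.close_job())"
```

```text
the job is handed in; nothing more can be done
None
```

The job is done and handed in at about 18 s of the 58 s allowed: the keeper is vented and its lid is lying flat on the cork mat.

- **Vent tap:** I turned it anticlockwise about 91°. The turning moment rose from about 0.05 to 0.18 N m at the end, so I took it to be at its stop. A picture afterwards showed the bar square to the knob line and the lid still seated.
- **Lid:** I gripped the knob and lifted the lid; it came away with only its own weight, about 5 N. I lowered it slowly until the mat began to take the weight, pressed 1 mm further, then let go.
- **Last checks:** The top camera puts the lid about 2 mm from the mat's middle, though the arm hid part of the lid in that view. In the scene view it lies flat with cork showing at every edge in sight. The gripper is clear and its force readings are near zero.
- **Disagreement:** The scene camera put the mat's middle about 7 mm from where the top camera did. I trusted the top camera, because its position for the keeper's knob matched the grip to within about 1 mm.

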